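Hang the ear defenders on the swing-out bar

ROBOT

A 6-joint arm with a two-finger parallel gripper is mounted at the origin on the work surface. World frame = base frame: x ahead of the robot, y to its left, z up, the work surface at z = 0. Lengths are in m, angles in rad, forces in N, time in s.
With the tool pointing down it reaches from about 0.225 to 0.875 m from the base axis. Payload 3.4 kg.
Tool frame: the origin (TCP) lies midway between the tips of the shut fingers; the grasp point (between the pads) lies 19 mm behind it (manip.grasp_offset is the distance from the TCP to the grasp point, in m); x points along the fingers, y is the direction in which the jaws open and shut, and the axes are right-handed (so a half turn about x gives the same grasp; the last joint's range is limited). The gripper opens to 85 mm and grips with 20 to 120 N. Pads are 22 mm wide; open, the fingers measure 114 mm over their backs; the gripper's body (76 mm by 85 mm) begins 54 mm behind the grasp point. The pads swing forward as they close: fully open they stand 13 mm farther back than shut.
Start: joints at [-1.312, 0.276, 1.505, -0, 1.361, -0.121], TCP at [0.213, -0.534, 0.231] pointing down, gripper open.
Joint ranges: [-2.89, 2.89], [-0.75, 2.08], [0.22, 2.7], [-1.18, 4.32], [0.11, 2.71], [-2.7, 2.7]. Speed limits (rad/s): [2.57, 2.57, 3.14, 3.14, 3.14, 3.14].

INTERFACE

Orientations are given as a unit quaternion [w, x, y, z].
In Python, from rig import manip gives the robot as it stands.
- The arm moves only by the shell command python3 -m creep 'ROWS' [OPENING] [FORCE]. ROWS is a JSON object of lists of equal length, an entry for each row: "delta_pos": the shift along the tool's x, y, z in cm, a list of three; "dr": the turn, a rotation vector about the tool's x, y, z in rad, a list of three. In form: {"delta_pos": [[dx, dy, dz], ...], "dr": [[rx, ry, rz], ...]}. A call has 1 to 10 rows; each row is the pose to reach, as a shift and turn from the pose commanded when the call began, along the tool's axes at that moment; what a row does not reach only later rows make up. A row lasts 1/10 s, in which the tool goes at most 50 mm and 8.59 degrees, less where a joint would pass 70% of its speed; a pose out of reach is approached as far as the arm can. A call with a gripper value outside its range is refused whole. OPENING is the opening, from -1 (shut) to 1 (fully open), set as the call begins (- or left out, the last holds). The fingers move at their own pace and stop on an object; FORCE is the grip in N (left out, the last holds). Time passes only in rows, so rows that repeat a pose let the fingers close. It gives the time, the measured TCP pose, the force and the opening at its end, in the units of the state.
- manip.get_state(): the state, without advancing time (a new reading comes with each control period).
- manip.get_image(name): name is "side" or "top"; returns a dict with "pixels" (384x512x3 uint8, blue, green, red), "depth" (384x512 float32, m along the optical axis (not along the pixel's ray), 0 where there is no reading), "intrinsics" (3x3 intrinsics, pixels), "rvec" (rotation vector, rad) and "tvec" (3), from world to camera coordinates, as OpenCV has them. Camera axes: x right, y down, z forward; pixel columns grow to the right and rows downward; lengths in m; the calibration is good to about 2 mm. A picture is of the moment at which its call begins.
- manip.sign_off(): hands the job in, once; it reports no verdict.
The state is a dict: "clock": time; "qpos": joint angles; "qd": joint speeds; "effort": joint torques, N m; "position": TCP position; "ee_rot": TCP orientation; "contact_force": force on the tool from outside, world axes, zero at the start; "moment": the same for the moment, N m; "width": finger opening in m.
Only numpy, scipy, OpenCV 4.12 (cv2) and the standard library are available. Lean on these libraries where they do the work, as an engineer would, in place of code of your own. Each camera call takes 0.05 s, during which the arm holds its last target. There are 200 camera calls.

TASK

Swing the hanger bar out from over the graver rack to its stop, then put the ear defenders away on it: headband over the bar with one cup on each side, hanging free and still between the post and the upright end pin. Lower them on gently rather than dropping them, and leave the mug, vise, jar and hammer where they are.

Things in the scene. Friction and masses are not known exactly. Their poses are not given: they have to be found in the camera images.
- muffs: Black rigid ear defenders, 0.24 kg, 152 mm wide (y), 150 high, standing on two cups, arch up. Origin on the bench midway between the cups; z up, y from cup to cup. Cups 58 mm (x) by 82 tall, 60 mm gap between. Band 24 mm wide (x); crown: level pad 56 mm long (y), 136 to 150 mm above the origin, gripped from above across its 24 mm; fingertips below it would meet the bar. Both ways round alike.
- crown (a point): Middle of the underside of the crown pad, 136 mm above the ear defenders' origin; same axes.
- bar (a joint): Angle of the hanger bar about the upright post: 0 = folded over the graver rack, 1.571 rad = its stop, square to the rack; grows anticlockwise seen from above. A stiff hinge (friction about 0.15 N m): it stays where it is left. Starts between 0 and 0.45.
- bar_hinge (a point): Hinge axis (vertical) on the post, at the height of the bar's axis, 165 mm above the bench. x points along the bar to its free end. Post 20 mm across, hub 28 mm across and 16 mm high.
- bar_mid (a point): Middle of the hanger bar, on its axis, 80 mm from the hinge. The steel bar is round, 12 mm across, level; x points along it to the free end, z up.
- bar_pin (a point): Upright round end pin at the bar's free end, 160 mm from the hinge, 16 mm across, standing from 6 mm below to 40 mm above the bar's axis; this point is on its axis 27 mm above the bar's axis. Can be gripped from above or pushed.
- stand: The fixed tool stand: origin at the foot of the post; its wooden base (90 x 270 x 18 mm) runs along its y from -45 to +225 mm; the graver rack (50 mm wide, tools up to 123 mm high) from y = 45 to 205 mm. The open bar points along the stand's -x.
- mug: White mug, 80 mm across, 90 mm high, origin under its centre. Leave alone.
- vise: Steel engraver's ball vise, 104 mm across, 103 mm high, origin under its centre. Leave alone.
- jar: Amber glass jar with steel cap, 64 mm across, 85 mm high, origin under its centre. Leave alone.
- hammer: Hammer lying on the bench, 260 mm long along its x, wooden handle. Leave alone.
Things that resemble listed ones, but are neither listed nor needed, are in the scene too. Several things have the shape of the muffs; the one meant has the colours described above.

How it is judged:
On the way, in this order (a step that is already met when the one before it is completed fails the run):
1. the hanger bar is swung out to its stop, with the ear defenders not yet on it (value of joint bar above 1.4 rad and contact force between muffs and stand below 0.05 N), for 0.2 s.
2. the ear defenders hang on the open bar (value of joint bar above 1.4 rad and x of crown in the frame of bar_mid between -0.06 and 0.065 m and y of crown in the frame of bar_mid between -0.022 and 0.022 m and z of crown in the frame of bar_mid between 0 and 0.014 m and angle between muffs's own z axis and vertical below 0.35 rad and angle between the x axis of muffs and the x axis of bar_mid, either way round below 0.5 rad and contact force between muffs and stand above 0.8 N and contact force between muffs and the fingers below 0.05 N), for 0.2 s.
At the end, for the whole second after the job is handed in: Bar out (over 1.40 rad); ear defenders released and still (0.03 m/s, 0.3 rad/s) on it: crown pad on the bar, its middle within 22 mm sideways of the bar and from 60 mm postwards to 65 mm pinwards of the bar's middle, a cup each side, within 0.5 rad of square, tilt under 0.35 rad (all of step 2 and linear speed of muffs below 0.03 m/s and angular speed of muffs below 0.3 rad/s); the robot touches nothing.
It fails at once if the ear defenders are dropped (falling faster than 0.6 m/s out of the fingers) (linear speed of muffs above 0.6 m/s and contact force between muffs and the fingers below 0.05 N).
It fails at once if the mug is moved by more than 25 mm (distance of mug from where it was at the start of the episode above 0.025 m).
It fails at once if the vise is moved by more than 25 mm (distance of vise from where it was at the start of the episode above 0.025 m).
It fails at once if the jar is moved by more than 25 mm (distance of jar from where it was at the start of the episode above 0.025 m).
It fails at once if the hammer is moved by more than 25 mm (distance of hammer from where it was at the start of the episode above 0.025 m).
It also fails if it takes over 64 s, if anything falls off the work surface, if the arm or the gripper's body presses on something with over 40 N, if the wrist force passes 120 N, or if a joint passes its speed limit or range.

## Working session

There is one attempt and no reset: what is moved stays moved. The work goes in short steps, Python scripts to look and compute and a shell command to move; the robot and the scene stay as the last step left them, time stands still between calls to the robot, and variables do not carry over. Pictures are saved under pics/ and viewed, about 8 in all and at most 12, crops included, and the job is handed in when it is done.

```bash
ls; mkdir -p pics; cat > h.py <<'E'
import numpy as np, cv2
from rig import manip
def cam(n):
    im=manip.get_image(n); im['R']=cv2.Rodrigues(np.array(im['rvec'],float))[0]; return im
def cloud(im):
    d=im['depth']; v,u=np.indices(d.shape); K=np.array(im['intrinsics'])
    c=np.stack([(u-K[0,2])/K[0,0]*d,(v-K[1,2])/K[1,1]*d,d],-1)
    P=(c-np.array(im['tvec']).ravel())@im['R']; P[d==0]=np.nan; return P
def toolR(s=None):
    s=s or manip.get_state(); w,x,y,z=s['ee_rot']
    from scipy.spatial.transform import Rotation as Ro
    return Ro.from_quat([x,y,z,w]).as_matrix()
def go(p,s=None):
    s=s or manip.get_state(); return np.round(toolR(s).T@(np.array(p)-s['position'])*100,2)
E
python3 - <<'E'
from h import *
for n in('top','side'):
    im=cam(n); cv2.imwrite(f'pics/{n}0.png',im['pixels']); np.save(f'{n}0.npy',cloud(im)); print(n,-im['R'].T@np.array(im['tvec']).ravel())
s=manip.get_state();print(s);print(toolR(s))
E
```

```text
pics
top [ 0.25312051 -0.04714764  1.53681203]
side [0.04320506 0.43043341 0.94702335]
{'clock': 0.1, 'qpos': array([-1.31203795e+00,  2.76538267e-01,  1.50602907e+00, -5.00499323e-06,
        1.36072217e+00, -1.21001542e-01]), 'qd': array([ 0.00175921, -0.00046209, -0.00186555, -0.0001881 , -0.00057613,
        0.00088519]), 'effort': array([ 1.22760437e-03, -4.17701733e+01, -2.46404350e+01, -5.75919421e-05,
        5.80465261e-03,  2.15178130e-05]), 'position': array([ 0.21301743, -0.53355982,  0.23051353]), 'ee_rot': array([-0.13286198, -0.69435454, -0.13405875,  0.69444058]), 'contact_force': array([ 0.07955909,  0.32858022, -0.69523347]), 'moment': array([-0.01614938, -0.03150856,  0.02594174]), 'width': 0.08523134641461226}
[[-4.38925189e-04  3.70698104e-01 -9.28753317e-01]
 [ 1.63911587e-03 -9.28751892e-01 -3.70698309e-01]
 [-9.99998560e-01 -1.68504313e-03 -1.99964547e-04]]
```

View pics/top0.png

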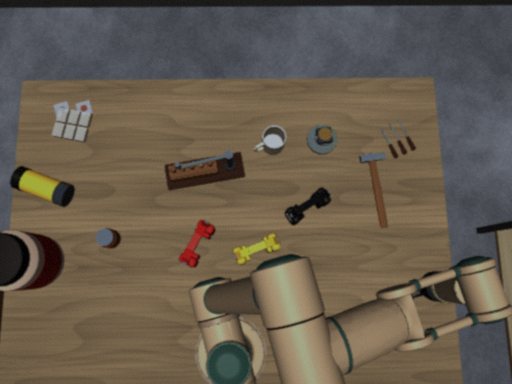

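View pics/side0.png

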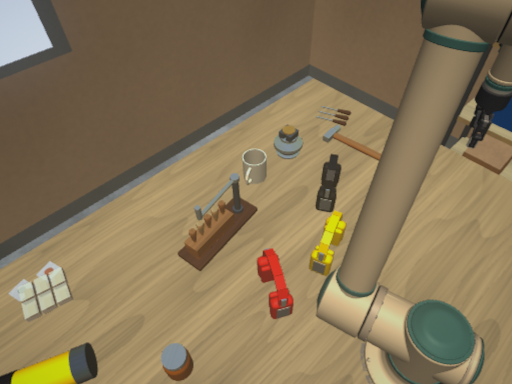

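Top view: three muff shapes, black (308,206), red (197,243) and yellow (257,249). The black one fits the description. The post is near (230,159), and the bar runs left over the rack to a pin near (177,165). I'll measure these and take one enlarged crop.

```bash
python3 - <<'E'
from h import *
P=np.load('top0.npy'); im=cv2.imread('pics/top0.png')
hsv=cv2.cvtColor(im,cv2.COLOR_BGR2HSV)
sub=P[180:230,278:338]; m=(sub[...,2]>.03)
q=sub[m]; 
c,(w,h),a=cv2.minAreaRect((q[:,:2]*1000).astype(np.float32)); print('muffs rect',c,w,h,a,q[:,2].max())
t=q[q[:,2]>.125]; print('crown',t.mean(0),len(t)); print(cv2.boxPoints(((c),(w,h),a)))
cu=q[q[:,2]<.1]; print('pca',np.linalg.svd((q-q.mean(0))[:,:2],full_matrices=False)[2][0])
# stand
sub=P[145:195,158:250]; z=sub[...,2]
b=sub[(z>.008)]; r=cv2.minAreaRect((b[:,:2]*1000).astype(np.float32)); print('stand',r,cv2.boxPoints(r))
for lo,hi in((.14,.185),(.185,.25)):
    k=(z>lo)&(z<hi); vv,uu=np.nonzero(k); print(lo,np.c_[uu+158,vv+145,(sub[k]*1000).round()].astype(int).tolist())
S=np.load('side0.npy'); sub=S[165:270,175:262]; k=sub[...,2]>.145; vv,uu=np.nonzero(k)
print('side',np.c_[uu+175,vv+165,(sub[k]*1000).round()].astype(int)[::6].tolist())
for n,(u,v) in dict(mug=(274,140),vise=(322,137),jar=(106,238)).items(): print(n,P[v,u])
a=cv2.resize(im[140:225,150:350],None,fx=4,fy=4,interpolation=2); 
cv2.imwrite('pics/crop.png',a[:, :800])
E
```

```text
muffs rect (467.4794616699219, -261.7727355957031) 57.36492156982422 152.2777557373047 31.439279556274414 0.15826949648223784
crown [ 0.4669824  -0.26008951  0.14356444] 286
[[ 403.29416 -211.77217]
 [ 482.7214  -341.69455]
 [ 531.6648  -311.77332]
 [ 452.23752 -181.85092]]
pca [-0.50696035  0.86196937]
stand ((609.1145629882812, 90.06575012207031), (299.96746826171875, 164.67567443847656), 86.3413314819336) [[517.3737   -54.358124]
 [681.7138   -64.866486]
 [700.8554   234.48962 ]
 [536.5153   244.99799 ]]
0.14 [[227, 151, 629, 1, 169], [228, 151, 628, -2, 172], [229, 151, 628, -5, 174], [230, 151, 628, -8, 174], [231, 151, 628, -11, 172], [226, 152, 625, 4, 172], [227, 152, 626, 1, 169], [228, 152, 625, -2, 174], [229, 152, 625, -5, 172], [230, 152, 624, -8, 174], [231, 152, 625, -11, 171], [232, 152, 624, -14, 177], [225, 153, 622, 8, 171], [226, 153, 621, 4, 176], [227, 153, 622, 1, 173], [228, 153, 623, -2, 169], [229, 153, 621, -5, 177], [230, 153, 623, -8, 168], [231, 153, 623, -11, 166], [232, 153, 622, -14, 173], [224, 154, 619, 11, 170], [225, 154, 618, 8, 173], [226, 154, 
[... 7860 characters left out ...]
47, 206], [209, 206, 585, 113, 171], [198, 207, 575, 150, 210], [208, 207, 583, 117, 172], [198, 208, 574, 152, 207], [207, 208, 584, 121, 170], [198, 209, 572, 153, 207], [206, 209, 583, 125, 171], [197, 210, 572, 156, 205], [203, 210, 585, 133, 171], [196, 211, 576, 158, 198], [202, 211, 582, 138, 174], [196, 212, 576, 158, 194], [202, 212, 582, 139, 171], [197, 213, 574, 157, 192], [203, 213, 580, 138, 168], [199, 214, 571, 154, 187], [197, 215, 576, 158, 182], [203, 215, 575, 141, 167], [202, 216, 572, 146, 170], [202, 217, 572, 147, 167], [202, 218, 572, 148, 163]]
mug [ 0.71367972 -0.15928687  0.00185354]
vise [ 0.69114931 -0.31111074  0.10584643]
jar [0.36833075 0.39182186 0.08842915]
```

View pics/crop.png

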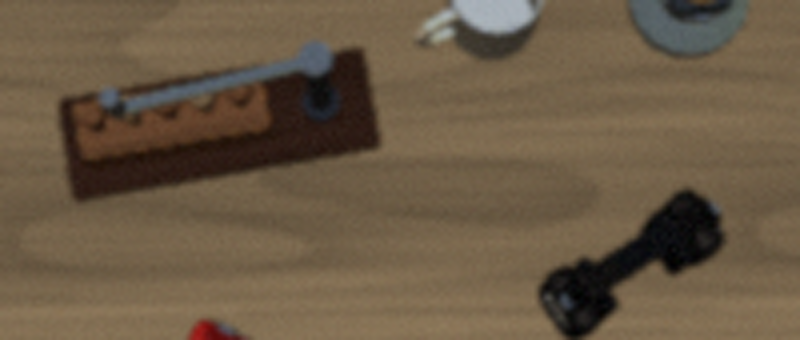

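The crop confirms the black muffs at (308,206). The steel bar runs from the hub at (230,156) to the pin at (178,165), folded over the rack. Estimates in mm:
- **Hinge:** (617,-5).
- **Pin:** (579,151).
- **Stand:** its y axis is at about 99.9°, so the open bar points to about 190°.
- **Muffs:** crown at (467,-261), x axis at about 31°.

Next I'll go to the pin and grip it with the jaws tangential to its arc.

```bash
python3 -m creep '{"delta_pos":[[-2,-1,-1],[-4,-3,-3.5],[-4,-6,-7],[-4,-9,-10.5],[-4,-12,-14],[-4,-15,-18],[-4,-18,-21.5],[-4,-21,-25],[-4,-24,-28.5],[-4,-27,-32]],"dr":[[0,0,0],[-0.14,0,0],[-0.28,0,0],[-0.42,0,0],[-0.56,0,0],[-0.7,0,0],[-0.84,0,0],[-0.98,0,0],[-1.12,0,0],[-1.26,0,0]]}' 1 40
python3 -c "
from h import *
print(go([.579,.151,.27]),toolR().round(3))"
```

```text
clock: 1.1
position: [0.4106, -0.1628, 0.2711]
ee_rot: [0.518, 0.481, 0.518, -0.481]
contact_force: [1.0, -0.2, -0.3]
width: 0.0853
[  0.11  19.13 -30.04] [[-0.     0.997  0.074]
 [-0.     0.074 -0.997]
 [-1.    -0.     0.   ]]
```

```bash
python3 -m creep '{"delta_pos":[[0,3,-4],[0,6,-8],[0,9,-13],[0,12,-18],[0,15,-23],[0,17,-27],[0,19.1,-30],[0,19.1,-30],[0,19.1,-30]],"dr":[[0,0,0],[-0.05,0,0],[-0.1,0,0],[-0.165,0,0],[-0.165,0,0],[-0.165,0,0],[-0.165,0,0],[-0.165,0,0],[-0.165,0,0]]}' 0
python3 -c "
from h import *
print(go([.579,.151,.18]),toolR().round(3))
im=cam('side');cv2.imwrite('pics/s1.png',cv2.resize(im['pixels'][120:290,120:320],None,fx=4,fy=4)[:600])"
```

```text
clock: 2.0
position: [0.5801, 0.149, 0.2701]
ee_rot: [0.555, 0.437, 0.556, -0.438]
contact_force: [-0.2, -0.5, -0.2]
width: 0.0422
[ 9.01 -0.04 -0.22] [[-0.002  0.972  0.234]
 [-0.001  0.234 -0.972]
 [-1.    -0.002  0.   ]]
```

View pics/s1.png

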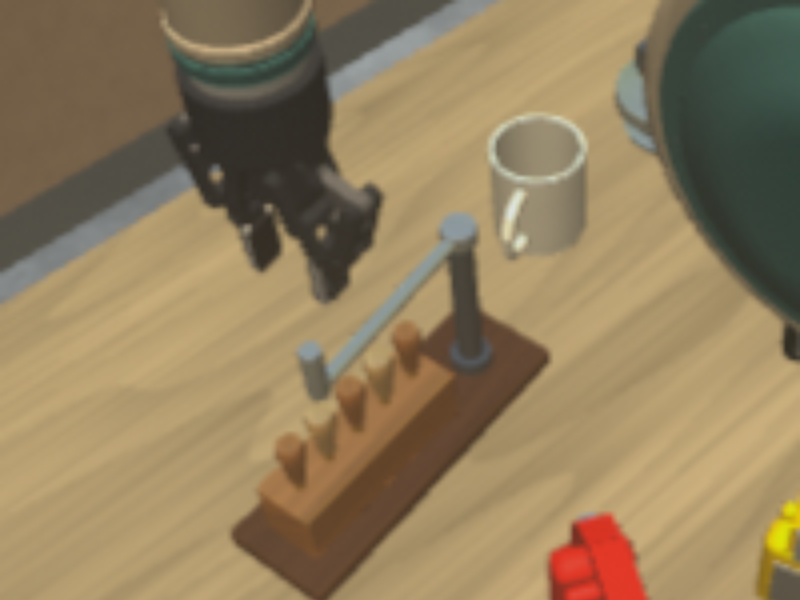

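The fingers at crop (265,260)/(325,290) are above and behind the pin at (312,370), which is as expected for 9 cm higher up. I'll descend and grip.

```bash
python3 -m creep '{"delta_pos":[[3,0,-0.2],[6,0,-0.2],[8,0,-0.2],[8.8,0,-0.2],[8.8,0,-0.2]],"dr":[[0,0,0],[0,0,0],[0,0,0],[0,0,0],[0,0,0]]}' 0
python3 -m creep '{"delta_pos":[[0,0,0],[0,0,0],[0,0,0],[0,0,0],[0,0,0],[0,0,0]],"dr":[[0,0,0],[0,0,0],[0,0,0],[0,0,0],[0,0,0],[0,0,0]]}' -1 25
python3 -c "
from h import *
s=manip.get_state();print(s['contact_force'],s['width'])
p=np.array(s['position'])[:2];h=np.array([.617,-.005]);v=p-h;print(np.hypot(*v),np.degrees(np.arctan2(v[1],v[0])))
R=toolR()
a0=np.arctan2(v[1],v[0]);r=.16
for k in range(1,21):
  a=a0+k*.08; t=h+r*np.array([np.cos(a),np.sin(a)]); print(k,np.round(R.T@np.r_[t-(h+r*v/np.hypot(*v)),0]*100,1),-round(k*.08,2))
"
```

```text
clock: 2.55
position: [0.5786, 0.1482, 0.1826]
ee_rot: [0.554, 0.438, 0.555, -0.439]
contact_force: [0.8, 0.9, 0.0]
width: 0.0429
clock: 3.15
position: [0.5806, 0.1494, 0.1849]
ee_rot: [0.556, 0.439, 0.554, -0.438]
contact_force: [0.1, -1.4, 5.9]
width: 0.0146
[ 0.09996421 -1.37567105  5.86414971] 0.01462576810276475
0.15864210201543266 103.25445920160071
1 [-0.  -1.3  0. ] -0.08
2 [-0.  -2.5  0.2] -0.16
3 [-0.  -3.8  0.4] -0.24
4 [-0.  -5.   0.8] -0.32
5 [-0.  -6.2  1.2] -0.4
6 [-0.  -7.4  1.8] -0.48
7 [-0.  -8.5  2.4] -0.56
8 [-0.  -9.6  3.1] -0.64
9 [ -0.  -10.6   3.9] -0.72
10 [ -0.  -11.5   4.8] -0.8
11 [ -0.  -12.3   5.8] -0.88
12 [ -0.  -13.1   6.8] -0.96
13 [ -0.  -13.8   7.9] -1.04
14 [ -0.  -14.4   9. ] -1.12
15 [ -0.  -14.9  10.2] -1.2
16 [ -0.  -15.4  11.4] -1.28
17 [ -0.  -15.7  12.6] -1.36
18 [ -0.  -15.9  13.9] -1.44
19 [ -0.  -16.   15.1] -1.52
20 [ -0.  -16.   16.4] -1.6
```

Pin gripped (width 14.6 mm). I'll swing it along the arc.

```bash
python3 -m creep '{"delta_pos":[[0,-1.3,0],[0,-2.5,0.2],[0,-3.8,0.4],[0,-5,0.8],[0,-6.2,1.2],[0,-7.4,1.8],[0,-8.5,2.4],[0,-9.6,3.1],[0,-10.6,3.9],[0,-11.5,4.8]],"dr":[[-0.08,0,0],[-0.16,0,0],[-0.24,0,0],[-0.32,0,0],[-0.4,0,0],[-0.48,0,0],[-0.56,0,0],[-0.64,0,0],[-0.72,0,0],[-0.8,0,0]]}'
python3 -c "
from h import *
s=manip.get_state();print(s['contact_force'],s['width'])
p=np.array(s['position'])[:2];h=np.array([.617,-.005]);v=p-h;print(np.hypot(*v),np.degrees(np.arctan2(v[1],v[0])), toolR()[:,1])
"
```

```text
clock: 4.15
position: [0.483, 0.0753, 0.185]
ee_rot: [0.686, 0.187, 0.678, -0.186]
contact_force: [6.9, -2.7, 1.1]
width: 0.0146
[ 6.92823582 -2.69488611  1.13799245] 0.01456031792107768
0.15624967750273075 149.066221192489 [0.50799218 0.86135344 0.00376882]
```

```bash
python3 -m creep '{"delta_pos":[[0,-1.3,0],[0,-2.5,0.2],[0,-3.8,0.4],[0,-5,0.8],[0,-6.2,1.2],[0,-7.4,1.8],[0,-8.5,2.4],[0,-9.6,3.1],[0,-9.9,3.3],[0,-9.9,3.3]],"dr":[[-0.08,0,0],[-0.16,0,0],[-0.24,0,0],[-0.32,0,0],[-0.4,0,0],[-0.48,0,0],[-0.56,0,0],[-0.64,0,0],[-0.66,0,0],[-0.66,0,0]]}'
python3 -c "
from h import *
s=manip.get_state();print(s['contact_force'],s['width'])
p=np.array(s['position'])[:2];h=np.array([.617,-.005]);v=p-h;print(np.hypot(*v),np.degrees(np.arctan2(v[1],v[0])), toolR()[:,1])
"
```

```text
clock: 5.15
position: [0.4642, -0.0258, 0.1851]
ee_rot: [0.712, -0.043, 0.7, 0.043]
contact_force: [12.3, 1.8, -2.3]
width: 0.0153
[12.3280661   1.81130895 -2.34929012] 0.01534235006629393
0.15415952864498528 -172.2483239476319 [-0.12180968  0.99255251 -0.00138182]
```

```bash
python3 -m creep '{"delta_pos":[[0,-0.3,0.3],[0,-0.6,0.4],[0,-0.9,0.4],[0,-1.2,0.5],[0,-1.5,0.5],[0,-1.5,0.5]],"dr":[[0,0,0],[0,0,0],[0,0,0],[-0.03,0,0],[-0.06,0,0],[-0.06,0,0]]}'
python3 -c "
from h import *
s=manip.get_state();print(s['contact_force'],s['width'])
p=np.array(s['position'])[:2];h=np.array([.617,-.005]);v=p-h;print(np.hypot(*v),np.degrees(np.arctan2(v[1],v[0])), toolR()[:,1])
"
```

```text
clock: 5.75
position: [0.4647, -0.0282, 0.1847]
ee_rot: [0.707, -0.054, 0.702, 0.072]
contact_force: [2.8, 29.8, 9.6]
width: 0.0149
[ 2.83705006 29.84805163  9.64907977] 0.01492769622643737
0.15407181953088014 -171.34262240510876 [-0.17761077  0.98381385  0.02376397]
```

The 30 N reaction with no further travel means it is at the stop. I'll relax, release, rise, and look.

```bash
python3 -m creep '{"delta_pos":[[0,0.6,0],[0,1.2,0],[0,1.2,0]],"dr":[[0,0,0],[0,0,0],[0,0,0]]}' && python3 -m creep '{"delta_pos":[[0,0,0],[0,0,0],[0,0,0],[0,0,0],[-3,0,0],[-7,0,0],[-10,0,0],[-10,0,0]],"dr":[[0,0,0],[0,0,0],[0,0,0],[0,0,0],[0,0,0],[0,0,0],[0,0,0],[0,0,0]]}' 0
python3 - <<'E'
from h import *
s=manip.get_state();print(s['contact_force'],s['width'],s['qpos'])
im=cam('side');P=cloud(im);cv2.imwrite('pics/s2.png',im['pixels'])
m=(P[...,2]>.16)&(P[...,2]<.21)&(P[...,0]>.43)&(P[...,0]<.65)&(P[...,1]<.05)&(P[...,1]>-.12)
v,u=np.nonzero(m);q=P[m]
b=q[(q[:,0]<.59)&(q[:,2]<.178)&(q[:,0]>.475)]
k=np.polyfit(b[:,0],b[:,1],1);print('bar dir deg',np.degrees(np.arctan(k[0])),'y at .538',np.polyval(k,.538),len(b))
for x in np.arange(.44,.65,.02):
    w=q[abs(q[:,0]-x)<.01]; print(x.round(2),len(w),w.mean(0).round(3) if len(w) else '')
pin=q[(q[:,2]>.18)];print(pin.mean(0),len(pin),pin.min(0),pin.max(0))
hub=q[q[:,0]>.6];print(hub.mean(0),hub.min(0),hub.max(0))
print(go([.467,-.261,.24]),toolR()[:,1])
E
```

```text
clock: 6.05
position: [0.4644, -0.027, 0.1848]
ee_rot: [0.707, -0.065, 0.701, 0.065]
contact_force: [4.8, 1.0, 3.8]
width: 0.0151
clock: 6.85
position: [0.4636, -0.0287, 0.2875]
ee_rot: [0.707, -0.066, 0.701, 0.064]
contact_force: [0.2, 1.1, 0.2]
width: 0.0427
[0.19223994 1.05309477 0.19357899] 0.042694252103952876 [-2.11658930e-01  7.30536963e-02  1.62377916e+00 -1.98678575e-04
  1.43606110e+00 -1.96538864e+00]
bar dir deg 9.126835784598297 y at .538 -0.015449673937216912 168
0.44 1 [ 0.45  -0.028  0.201]
0.46 88 [ 0.457 -0.027  0.188]
0.48 32 [ 0.48  -0.025  0.171]
0.5 32 [ 0.501 -0.022  0.171]
0.52 29 [ 0.521 -0.018  0.171]
0.54 26 [ 0.54  -0.015  0.171]
0.56 32 [ 0.56  -0.012  0.171]
0.58 24 [ 0.58  -0.009  0.171]
0.6 47 [ 0.602 -0.003  0.171]
0.62 53 [ 0.618 -0.003  0.173]
0.64 0 
[ 0.45569088 -0.02805903  0.19716923] 59 [ 0.44977307 -0.03678282  0.18000518] [ 0.46566578 -0.02221989  0.20973541]
[ 0.6137012  -0.00242438  0.17240009] [ 0.60037773 -0.01843398  0.16027152] [0.62970232 0.00903194 0.1779038 ]
[  4.54 -22.95  -3.79] [-0.18199042  0.98329856 -0.00185171]
```

View pics/s2.png

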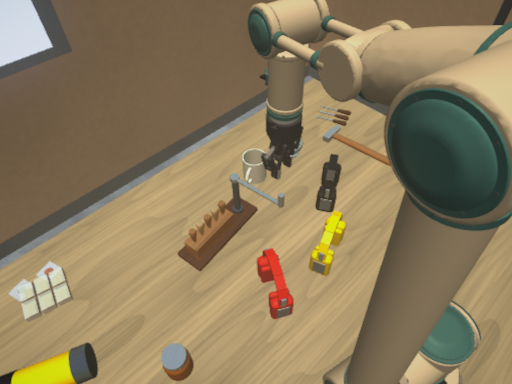

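The bar is now open: the pin is at px (281,200), the hub at (236,178), and the bar direction is 9–10°. Black muffs are at (329,180), undisturbed. I'll move over the black muffs.

```bash
python3 -m creep '{"delta_pos":[[0,-2,0],[0,-5,-1],[0,-8,-1.5],[0,-11,-2],[0,-14,-2.5],[0,-17,-3],[0,-20,-3.5],[1,-22,-3.8],[2,-23,-3.8],[2,-23,-3.8]],"dr":[[0.13,0,0],[0.26,0,0],[0.39,0,0],[0.52,0,0],[0.65,0,0],[0.78,0,0],[0.91,0,0],[1.04,0,0],[1.17,0,0],[1.21,0,0]]}' 0
python3 - <<'E'
from h import *
s=manip.get_state();print(s['position'],s['width'],toolR()[:,1],go([.467,-.261,.139]))
im=cam('side');P=cloud(im)
m=(P[...,2]>.125)&(P[...,2]<.165)&(np.hypot(P[...,0]-.467,P[...,1]+.261)<.05)
q=P[m];print(len(q),q.mean(0)); t=q[q[:,2]>.143];print(len(t),cv2.minAreaRect((t[:,:2]*1000).astype(np.float32)))
cv2.imwrite('pics/s3.png',cv2.resize(im['pixels'][100:250,250:450],None,fx=4,fy=4))
E
```

```text
clock: 7.9
position: [0.4643, -0.2619, 0.2597]
ee_rot: [0.613, 0.349, 0.617, -0.349]
contact_force: [-0.3, 0.8, 0.1]
width: 0.0427
[ 0.46428123 -0.26191132  0.25967427] 0.04268159286373729 [ 0.8583757   0.51301307 -0.00295629] [12.07  0.32  0.13]
199 [ 0.4600431  -0.25235093  0.14793763]
153 ((466.9718017578125, -263.4119567871094), (23.804113388061523, 83.22461700439453), 31.44695281982422)
```

View pics/s3.png

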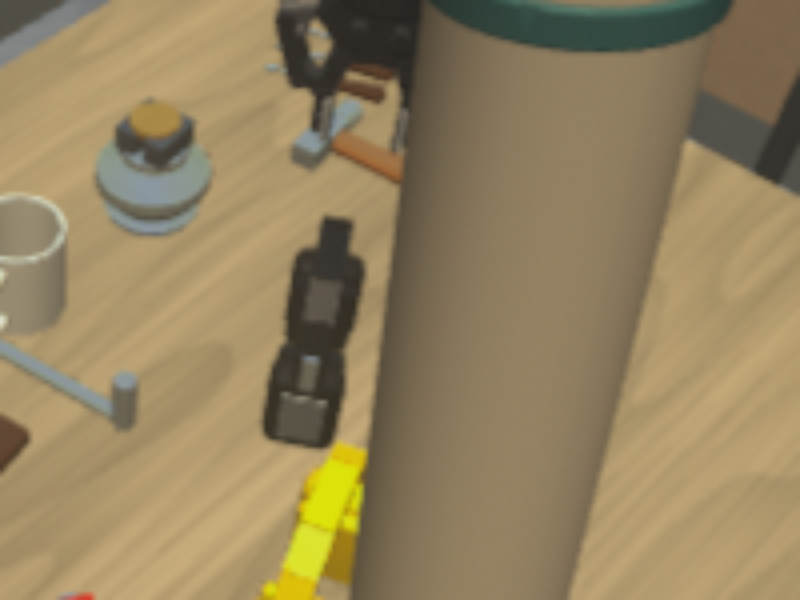

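Muffs crown at crop (335,235), with the fingers at (325,110)/(400,130) above it. Side-view yaw is 31.4°, matching the top view. I'll descend and grip.

```bash
python3 -m creep '{"delta_pos":[[3,0.3,0.1],[6,0.3,0.1],[9,0.3,0.1],[10.5,0.3,0.1],[11.5,0.3,0.1],[12,0.3,0.1],[12,0.3,0.1]],"dr":[[0,0,0],[0,0,0],[0,0,0],[0,0,0],[0,0,0],[0,0,0],[0,0,0]]}' 0 && python3 -m creep '{"delta_pos":[[0,0,0],[0,0,0],[0,0,0],[0,0,0],[0,0,0],[0,0,0]],"dr":[[0,0,0],[0,0,0],[0,0,0],[0,0,0],[0,0,0],[0,0,0]]}' -1 45 && python3 -m creep '{"delta_pos":[[-1,0,0],[-2,0,0],[-4,0,0],[-7,0,0],[-11,0,0],[-15,0,0],[-19,0,0],[-22,0,0],[-22,0,0],[-22,0,0]],"dr":[[0,0,0],[0,0,0],[0,0,0],[0,0,0],[0,0,0],[0,0,0],[0,0,0],[0,0,0],[0,0,0],[0,0,0]]}'
python3 -c "
from h import *
s=manip.get_state();print(go([.533,-.018,.37]),toolR().round(3))
im=cam('side');cv2.imwrite('pics/s4.png',im['pixels'])"
```

```text
clock: 8.65
position: [0.4687, -0.2602, 0.1428]
ee_rot: [0.616, 0.347, 0.616, -0.347]
contact_force: [0.1, 0.6, -0.2]
width: 0.0426
clock: 9.25
position: [0.4696, -0.2608, 0.1444]
ee_rot: [0.617, 0.347, 0.615, -0.347]
contact_force: [0.8, -0.2, 6.2]
width: 0.0221
clock: 10.25
position: [0.4685, -0.2602, 0.3631]
ee_rot: [0.616, 0.347, 0.616, -0.347]
contact_force: [-1.1, -0.3, -2.9]
width: 0.0221
[ -0.69  18.05 -17.38] [[-0.     0.856  0.518]
 [ 0.     0.518 -0.856]
 [-1.    -0.    -0.   ]]
```

View pics/s4.png

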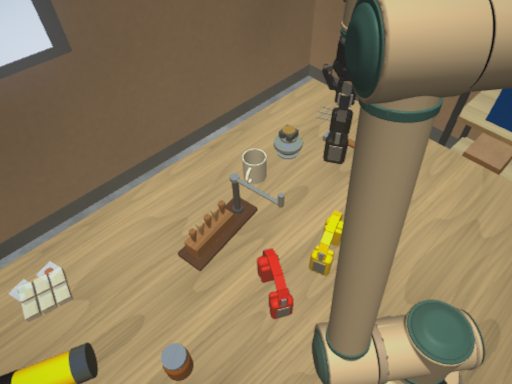

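The black muffs are held (width 22 mm, about 2.9 N), hanging level at px (340,130). I'll carry them over the bar, turning by 0.38 rad.

```bash
python3 -m creep '{"delta_pos":[[-0.7,1,-1],[-1,3,-3],[-1,5.5,-5],[-1,8,-7.5],[-1,10.5,-10],[-1,13,-12.5],[-1,15.5,-15],[-1,17.2,-16.6],[-1,18,-17.4],[-1,18,-17.4]],"dr":[[0.04,0,0],[0.08,0,0],[0.12,0,0],[0.17,0,0],[0.22,0,0],[0.27,0,0],[0.32,0,0],[0.36,0,0],[0.38,0,0],[0.38,0,0]]}'
python3 -m creep '{"delta_pos":[[0,0,0],[0,0,0],[0,0,0]],"dr":[[0,0,0],[0,0,0],[0,0,0]]}'
python3 - <<'E'
from h import *
s=manip.get_state();print(toolR()[:,1],go([.533,-.018,.19]))
im=cam('side');P=cloud(im);cv2.imwrite('pics/s5.png',cv2.resize(im['pixels'][30:230,160:400],None,fx=3,fy=3))
hsv=cv2.cvtColor(im['pixels'],cv2.COLOR_BGR2HSV)
m=(hsv[...,2]<70)&(P[...,2]>.215)&(P[...,2]<.31)&(abs(P[...,0]-.53)<.08)&(abs(P[...,1])<.12)
q=P[m];print(len(q),q.min(0),q.max(0),cv2.minAreaRect((q[:,:2]*1000).astype(np.float32)))
E
```

```text
clock: 11.3
position: [0.5321, -0.0165, 0.3707]
ee_rot: [0.538, 0.456, 0.542, -0.457]
contact_force: [0.0, -0.1, -2.6]
width: 0.0221
clock: 11.6
position: [0.5326, -0.0193, 0.3729]
ee_rot: [0.539, 0.457, 0.539, -0.458]
contact_force: [0.3, -0.2, -1.3]
width: 0.0221
[ 9.86772564e-01  1.62108162e-01 -9.22124121e-04] [18.29  0.08 -0.12]
904 [ 0.48987847 -0.09070121  0.23513418] [0.5693407 0.0550538 0.3099885] ((528.622314453125, -18.137664794921875), (58.704307556152344, 144.13619995117188), 9.39117431640625)
```

View pics/s5.png

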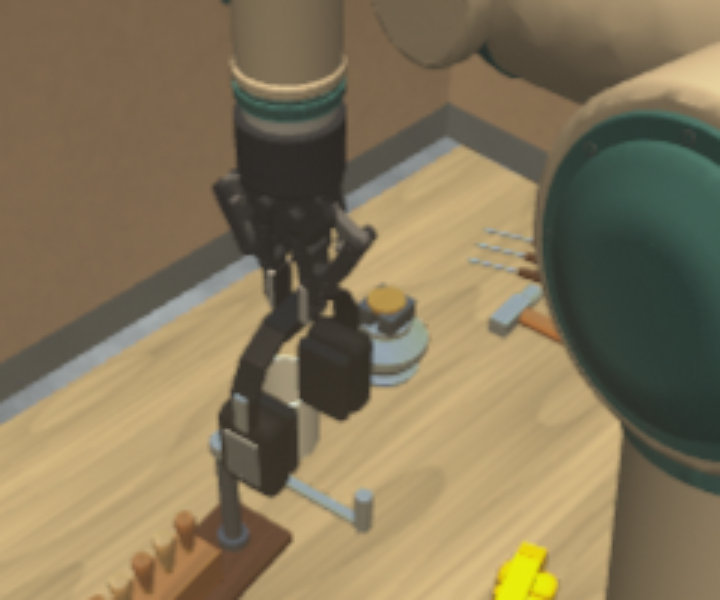

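The held muffs are centred at (529,-18) mm, yaw 9.4°, square to the bar, with both cups visible in the crop at (335,365) and (258,440). I'll lower them quickly, then slowly near contact.

```bash
python3 -m creep '{"delta_pos":[[2,0,0],[4,0,0],[7,0,0],[10,0,0],[13,0,0],[15.5,0,0],[17,0,0],[17.8,0,0],[18.2,0,0],[18.2,0,0]],"dr":[[0,0,0],[0,0,0],[0,0,0],[0,0,0],[0,0,0],[0,0,0],[0,0,0],[0,0,0],[0,0,0],[0,0,0]]}'
python3 -m creep '{"delta_pos":[[0,0,0],[0,0,0],[0,0,0],[0,0,0]],"dr":[[0,0,0],[0,0,0],[0,0,0],[0,0,0]]}'
python3 -m creep '{"delta_pos":[[0.2,0,0],[0.4,0,0],[0.6,0,0],[0.6,0,0],[0.6,0,0]],"dr":[[0,0,0],[0,0,0],[0,0,0],[0,0,0],[0,0,0]]}'
```

```text
clock: 12.65
position: [0.5331, -0.0187, 0.1915]
ee_rot: [0.539, 0.457, 0.539, -0.457]
contact_force: [0.3, -0.3, -2.3]
width: 0.0221
clock: 13.05
position: [0.5331, -0.0184, 0.1917]
ee_rot: [0.54, 0.457, 0.539, -0.457]
contact_force: [0.2, 0.2, -2.9]
width: 0.022
clock: 13.55
position: [0.5328, -0.0184, 0.1851]
ee_rot: [0.539, 0.457, 0.539, -0.457]
contact_force: [-0.1, -1.1, -2.5]
width: 0.0218
```

```bash
python3 -m creep '{"delta_pos":[[0.15,0,0],[0.3,0,0],[0.3,0,0],[0.3,0,0]],"dr":[[0,0,0],[0,0,0],[0,0,0],[0,0,0]]}'
python3 -m creep '{"delta_pos":[[0.15,0,0],[0.3,0,0],[0.3,0,0],[0.3,0,0]],"dr":[[0,0,0],[0,0,0],[0,0,0],[0,0,0]]}'
```

```text
clock: 13.95
position: [0.5328, -0.0183, 0.1822]
ee_rot: [0.539, 0.457, 0.539, -0.457]
contact_force: [-0.1, 0.6, -3.5]
width: 0.0224
clock: 14.35
position: [0.5329, -0.0184, 0.1794]
ee_rot: [0.539, 0.457, 0.539, -0.457]
contact_force: [-0.2, -0.3, -1.7]
width: 0.0222
```

```bash
python3 -m creep '{"delta_pos":[[0.1,0,0],[0.2,0,0],[0.2,0,0],[0.2,0,0]],"dr":[[0,0,0],[0,0,0],[0,0,0],[0,0,0]]}'
python3 -c "
from h import *
im=cam('side');cv2.imwrite('pics/s6.png',cv2.resize(im['pixels'][100:250,190:390],None,fx=4,fy=4))"
```

```text
clock: 14.75
position: [0.533, -0.0184, 0.1792]
ee_rot: [0.54, 0.458, 0.539, -0.457]
contact_force: [-2.4, 0.8, 8.7]
width: 0.0224
```

View pics/s6.png

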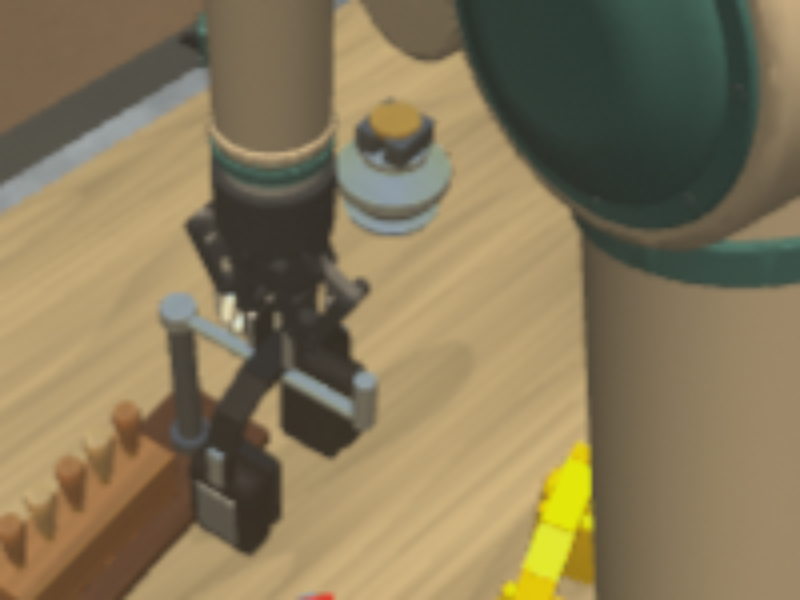

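Headband over the bar with one cup each side at (320,400) and (235,490); the +8.7 N reaction confirms contact. I'll ease off 1 mm, open partway, let it settle, then rise.

```bash
python3 -m creep '{"delta_pos":[[-0.1,0,0],[-0.15,0,0],[-0.15,0,0]],"dr":[[0,0,0],[0,0,0],[0,0,0]]}'
python3 -m creep '{"delta_pos":[[0,0,0],[0,0,0],[0,0,0],[0,0,0],[0,0,0],[0,0,0],[-0.3,0,0],[-1,0,0],[-2,0,0],[-3,0,0]],"dr":[[0,0,0],[0,0,0],[0,0,0],[0,0,0],[0,0,0],[0,0,0],[0,0,0],[0,0,0],[0,0,0],[0,0,0]]}' 0
python3 -m creep '{"delta_pos":[[-3,0,0],[-7,0,0],[-11,0,0],[-15,0,0],[-15,0,0],[-15,0,0],[-15,0,0],[-15,0,0],[-15,0,0],[-15,0,0]],"dr":[[0,0,0],[0,0,0],[0,0,0],[0,0,0],[0,0,0],[0,0,0],[0,0,0],[0,0,0],[0,0,0],[0,0,0]]}'
python3 - <<'E'
from h import *
for i in range(2):
    im=cam('side');P=cloud(im);px=im['pixels']
    hsv=cv2.cvtColor(px,cv2.COLOR_BGR2HSV)
    m=(hsv[...,2]<70)&(P[...,2]>.025)&(P[...,2]<.2)&(abs(P[...,0]-.53)<.07)&(abs(P[...,1]+.018)<.1)
    q=P[m];print(len(q),cv2.minAreaRect((q[:,:2]*1000).astype(np.float32)),q[:,2].min(),q[:,2].max()); t=q[q[:,2]>.175];print(t.mean(0),len(t))
    if i==0: manip.get_state()
cv2.imwrite('pics/s7.png',cv2.resize(px[100:250,190:390],None,fx=4,fy=4))
E
```

```text
clock: 15.1
position: [0.533, -0.0184, 0.1792]
ee_rot: [0.539, 0.457, 0.539, -0.457]
contact_force: [-2.3, -1.0, 4.6]
width: 0.022
clock: 16.1
position: [0.5331, -0.0184, 0.21]
ee_rot: [0.54, 0.457, 0.539, -0.457]
contact_force: [0.9, -1.0, -0.3]
width: 0.0428
clock: 17.1
position: [0.5326, -0.0183, 0.3579]
ee_rot: [0.539, 0.457, 0.54, -0.458]
contact_force: [-0.6, 0.6, -0.2]
width: 0.0424
855 ((526.1480712890625, -16.93891143798828), (57.15036392211914, 145.17141723632812), 7.153956413269043) 0.04320479871130025 0.1903931388032597
[ 0.52783133 -0.02375234  0.18511926] 164
849 ((525.3140258789062, -17.084060668945312), (59.10589599609375, 145.59788513183594), 6.637327194213867) 0.04418415338312486 0.19089037079056315
[ 0.52784829 -0.02403268  0.18499793] 166
```

View pics/s7.png

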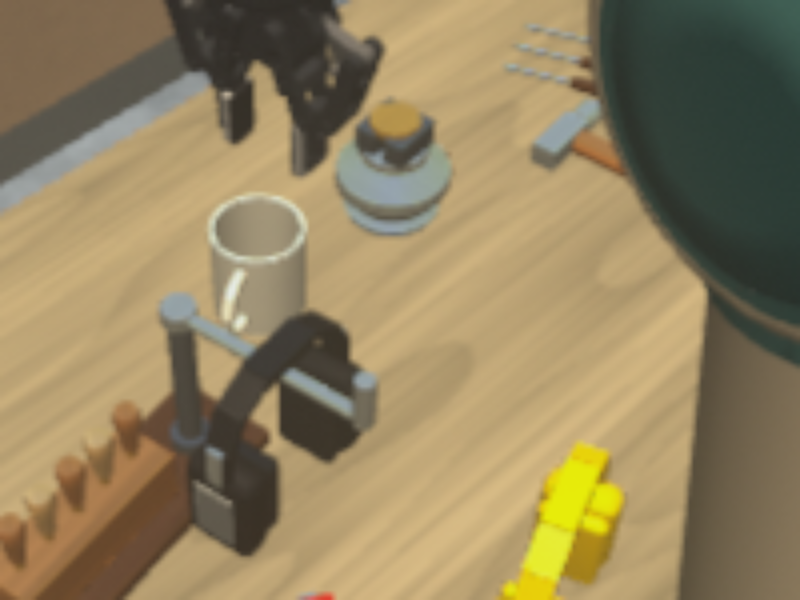

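The muffs hang level between post and pin, with the crown top at z 0.185 (171 + 14 mm) and the fingers well clear. I'll wait 1 s, check that they're still, and hand in.

```bash
python3 -m creep '{"delta_pos":[[0,0,0],[0,0,0],[0,0,0],[0,0,0],[0,0,0],[0,0,0],[0,0,0],[0,0,0],[0,0,0],[0,0,0]],"dr":[[0,0,0],[0,0,0],[0,0,0],[0,0,0],[0,0,0],[0,0,0],[0,0,0],[0,0,0],[0,0,0],[0,0,0]]}'
python3 - <<'E'
from h import *
L=[]
for i in range(6):
    im=cam('side');P=cloud(im);hsv=cv2.cvtColor(im['pixels'],cv2.COLOR_BGR2HSV)
    m=(hsv[...,2]<70)&(P[...,2]>.025)&(P[...,2]<.2)&(abs(P[...,0]-.53)<.07)&(abs(P[...,1]+.018)<.1)
    v,u=np.nonzero(m);L.append((u.mean(),v.mean()))
L=np.array(L);print(L.round(2))
if np.ptp(L,0).max()<.8: print('signoff',manip.sign_off())
E
```

```text
clock: 18.2
position: [0.5329, -0.0184, 0.3588]
ee_rot: [0.539, 0.457, 0.539, -0.457]
contact_force: [-0.0, 0.8, 0.7]
width: 0.0428
[[259.48 205.32]
 [259.44 205.45]
 [259.36 205.44]
 [259.5  205.37]
 [259.5  205.29]
 [259.53 205.39]]
the job is handed in; nothing more can be done
signoff None
```

The job is handed in: the bar is out at its stop and the black ear defenders are hanging on it. The hand-in reports no verdict.

- **Bar:** I gripped the end pin and swung the bar until it pushed back with about 30 N and stopped moving. The camera then showed it pointing at about 189°, against an expected 190°.
- **Ear defenders:** I gripped them by the crown and lowered them until the bar took the weight (about 9 N). I eased off, though 4.6 N was still showing, then opened the fingers.
- **Last checks:**
  - The crown top is 185 mm up, as expected for the pad resting on the bar.
  - They are about 2–3° off square, with one cup on each side, between the post and the pin.
  - Over six pictures they shifted less than 0.2 pixel, so they are still.
  - The gripper is about 17 cm above, touching nothing. It finished at about 18 s.
- **Less certain:**
  - The sideways position of the crown on the bar was only measured to a few millimetres; the limit is 22 mm.
  - I did not measure whether the mug, vise, jar or hammer moved. The last picture shows the mug, vise and hammer head looking undisturbed. The jar was out of that crop, but the arm never went near it.

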